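# Right the toppled spice jar and hold its label up to the phone camera

### The job

The tall spice jar in the middle of the rack has tipped over the slat: stand it upright in the lane between its neighbours and let go, so that its contents settle, then take it again from above by the lid alone, no finger over the label. Lift it out and hold it upright before the phone camera for its stock photo, label squarely facing the lens, the label's middle level with the lens, centred, and 15 cm from it. Finish while still holding it there, quite still, with the neighbours left standing in their places, the phone and tripod untouched, and the shot glass and tamper not pushed about.

Things in the scene. Friction and masses are not known exactly. Their poses are not given: they have to be found in the camera images.
- tall_jar: Glass spice jar, dark screw lid, green picture label; 105 mm tall, 0.09 to 0.15 kg; body 42 mm across (44 at the foot), lid 44 mm across, 85 to 105 mm up. Origin: centre of its underside; z along its axis to the lid; the label's middle faces its own -x. At first it leans back about 45 deg, foot in the lane, body in the middle notch of the rack's rear slat, lid to the right.
- label (a point): Middle of the green label on the tall jar's glass, 21 mm out along the jar's -x and 40 mm above its underside; the label reaches up to about 68 mm above the underside. Axes as those of the jar.
- short_jar: Neighbour: spice jar with a brown label and dark lid, 44 mm in diameter, 96 mm tall, standing in the rack at 88 mm to one side of the tall jar. Origin: centre of its underside.
- sugar_shaker: Neighbour: glass sugar shaker with a pale domed top, 44 mm in diameter, 90 mm tall, standing in the rack at 88 mm to the other side of the tall jar. Origin: centre of its underside.
- rack: Fixed wooden rack, one lane along its y for 3 jars, about in line with the robot's view; 314 mm long (y), 86 deep (x), cheeks 60 high. Origin: centre of underside; its x points right, to the slat side. Floor 12 mm up. At x- a steel rod (inner side x=-25, top z=35 mm), at x+ a slat (inner face x=26, z 35 to 49) with notches 30 wide, 7 deep at y=-88, 0, 88. A standing jar's axis is at x=-2 to 8 mm.
- lens (a point): Centre of the phone's rear camera lens, on the back of the phone that faces the robot side, 22 mm below the phone's top edge. The lens looks level along its own -x; z is up, y to the side. Its height differs from start to start.
- tripod: Small fixed table tripod (three legs reaching 79 mm from its middle) with a phone 72 mm wide and 148 mm tall clamped upright on it. Origin: on the surface under the mast, 27 mm behind the lens; x and yaw as those of the lens. (The tall solid espresso machine to the right of it fills x > 0.47, y < -0.47 m: draw the arm back before swinging past.)
- shot_glass: Bystander: small clear shot glass, 49 mm in diameter, 62 mm tall, on the worktop. Origin: centre of its underside.
- tamper: Bystander: coffee tamper with steel base and walnut handle, 58 mm in diameter, 86 mm tall, on the worktop. Origin: centre of its underside.
Not all that is in view belongs to the job. What is shaped like the tall_jar but red is not meant.

How it is judged:
By the outcome, as a careful person would: the job done as asked, in the order asked, and still so for the second after the job is handed in, while the arm keeps its last pose, push and grip.
It also fails if it takes over 54 s, if anything falls off the work surface, if the arm or the gripper's body presses on something with over 40 N, if the wrist force passes 120 N, or if a joint passes its speed limit or range.

### The arm

A 7-joint arm with a two-finger parallel gripper is mounted at the origin on a cart in front of the work surface, level with it; the furniture and walls round the work are solid. World frame = base frame: x ahead of the robot, y to its left, z up, the work surface at z = 0. Lengths are in m, angles in rad, forces in N, time in s.
With the tool pointing down it reaches from about 0.425 to 1.025 m from the base axis. Payload 3.6 kg.
Tool frame: the origin (TCP) lies between the finger pads; the fingertips stand 25 mm ahead of it and the grasp point (between the pads) lies 6 mm ahead of it (ctrl.tip_extent is the distance from the TCP to the fingertips, in m); z points along the fingers, y is the line along which they close (so a half turn about z gives the same grasp; the last joint's range is limited). The gripper opens to 85 mm and grips with 20 to 120 N. Pads are 22 mm wide; open, the fingers measure 114 mm over their backs; the gripper's body (76 mm by 85 mm) begins 54 mm behind the grasp point. The pads swing forward as they close: fully open they stand 13 mm farther back than shut.
Start: joints at [-1.304, 0.591, 0.048, 1.609, -0.033, 0.943, -0.034], TCP at [0.256, 0.678, 0.223] pointing down, gripper open.
Joint ranges: [-2.69, 2.69], [-0.47, 2.24], [-1.27, 1.36], [0.19, 2.51], [-1.53, 4.68], [0.08, 2.07], [-3.09, 3.09]. Speed limits (rad/s): [2.57, 2.57, 3.14, 3.14, 3.14, 3.14, 3.14].

### API

Orientations are given as a unit quaternion [w, x, y, z].
In Python, from plant import ctrl gives the robot as it stands.
- The arm moves only by the tool send_rows, never from a script. Its argument "plan" is a list of rows, each a list of 7 numbers: the shift along the tool's x, y, z each as a share of 0.5 m, from -1 to 1, then the turn, a rotation vector about the tool's x, y, z each as a share of pi/2 rad, from -1 to 1, then the opening, from -1 (shut) to 1 (fully open). A call has 1 to 8 rows; each row is the pose to reach, as a shift and turn from the pose commanded when the call began, along the tool's axes at that moment; what a row does not reach only later rows make up. A row lasts 1/8 s, in which the tool goes at most 62.5 mm and 10.7 degrees, less where a joint would pass 70% of its speed; a pose out of reach is approached as far as the arm can. A call with a number of a shift or a turn outside -1 to 1 is refused whole. A call with a gripper value outside its range is refused whole. The fingers move at their own pace and stop on an object; "grip_force" is the grip in N (left out, the last holds). Time passes only in rows, so rows that repeat a pose let the fingers close. It gives the time, the measured TCP pose, the force, the opening and the grip force at its end, in the units of the state.
- ctrl.get_obs(): the state, without advancing time (a new reading comes with each control period).
- ctrl.get_image(name): name is "scene" or "side" or "wrist"; returns the picture (480x640x3 uint8, red, green, blue); there is no depth.
- ctrl.camera_model(name): a dict with "camera_matrix" (3x3 intrinsics, pixels), "world_from_camera" (4x4, takes a point from camera to world coordinates); the wrist camera has in their place "T_tool_cam" (4x4, takes a point from camera to tool coordinates, whose origin is the TCP and whose axes are the flange's). Camera axes: x right, y down, z forward; pixel columns grow to the right and rows downward; lengths in m; the calibration is good to about 2 mm. A picture is of the moment at which its call begins: read the wrist's pose just before it. camera_model takes no time and is no camera call.
- ctrl.sign_off(): hands the job in; it is judged then, once.
The state is a dict: "time": time; "joint_positions": joint angles; "joint_vel": joint speeds; "tau": joint torques, N m; "eef_pos": TCP position; "ee_rot": TCP orientation; "contact_force": force on the tool from outside, world axes, zero at the start; "wrist_torque": the same for the moment, N m; "opening": finger opening in m; "grasp_force": force on a finger pad.
Only numpy, scipy, OpenCV 4.12 (cv2) and the standard library are available. Lean on these libraries where they do the work, as an engineer would, in place of code of your own. Each camera call takes 0.05 s, during which the arm holds its last target. There are 200 camera calls.

## Working session

There is one attempt and no reset: what is moved stays moved. The work goes in short steps, Python scripts to look and compute and a tool call to move; the robot and the scene stay as the last step left them, time stands still between calls to the robot, and variables do not carry over. Pictures are saved under pics/ and viewed, at most 10 in all, crops included, and the job is handed in when it is done.

Besides the shell and the picture viewer there is one more tool, called by a JSON object that holds its "method" and its "body". send_rows: Moves the arm, as the interface text tells. Shift numbers are shares of 0.5 m and turn numbers shares of pi/2 rad, none past 1 either way. Its arguments: {"type":"object","properties":{"plan":{"type":"array"},"grip_force":{"type":"number"}},"required":["plan"]}

```bash
ls; mkdir -p pics
python3 - <<'E'
from plant import ctrl
import cv2,numpy as np
np.set_printoptions(precision=4,suppress=True)
o=ctrl.get_obs()
for k,v in o.items(): print(k,np.array(v))
for n in("scene","side","wrist"):
    cv2.imwrite(f"pics/{n}0.png",ctrl.get_image(n)[:,:,::-1]); 
    for k,v in ctrl.camera_model(n).items(): print(n,k,np.array(v))
print(ctrl.tip_extent)
E
```

```text
pics
time 0.0
joint_positions [-1.3035  0.5921  0.0483  1.6099 -0.0334  0.9427 -0.0337]
joint_vel [ 0.0003 -0.0008 -0.0013  0.0004 -0.0003 -0.0017  0.0007]
tau [  0.0004 -54.8693   1.5469 -19.8128   0.0095   0.0087  -0.    ]
eef_pos [0.2556 0.6775 0.2219]
ee_rot [-0.0002  0.1794  0.9838 -0.0011]
contact_force [-0.5927 -1.2837  0.1679]
wrist_torque [ 0.0382 -0.0138 -0.0069]
grasp_force 0.0
opening 0.08530148878078864
scene camera_matrix [[621.0613   0.     319.2598]
 [  0.     621.0613 245.0914]
 [  0.       0.       1.    ]]
scene world_from_camera [[ 0.809  -0.2551  0.5296 -0.0366]
 [-0.5873 -0.3914  0.7085 -0.9195]
 [ 0.0265 -0.8842 -0.4664  0.6435]
 [ 0.      0.      0.      1.    ]]
side camera_matrix [[551.936    0.     318.2606]
 [  0.     551.936  240.0931]
 [  0.       0.       1.    ]]
side world_from_camera [[-0.9171 -0.2126  0.3372  0.2321]
 [-0.3984  0.5146 -0.7592  0.5909]
 [-0.0121 -0.8307 -0.5567  0.6546]
 [ 0.      0.      0.      1.    ]]
wrist camera_matrix [[422.5592   0.     320.5244]
 [  0.     422.5592 237.4245]
 [  0.       0.       1.    ]]
wrist T_tool_cam [[ 0.0005 -0.9533 -0.302   0.079 ]
 [ 1.      0.0001  0.0013 -0.0006]
 [-0.0012 -0.302   0.9533 -0.1517]
 [ 0.      0.      0.      1.    ]]
0.025
```

View pics/scene0.png

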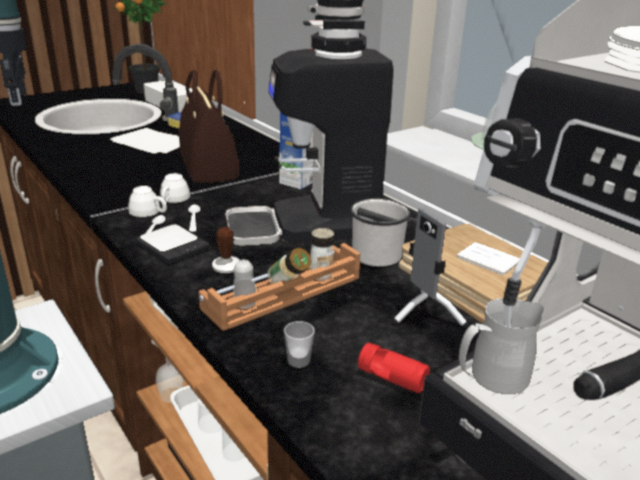

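View pics/side0.png

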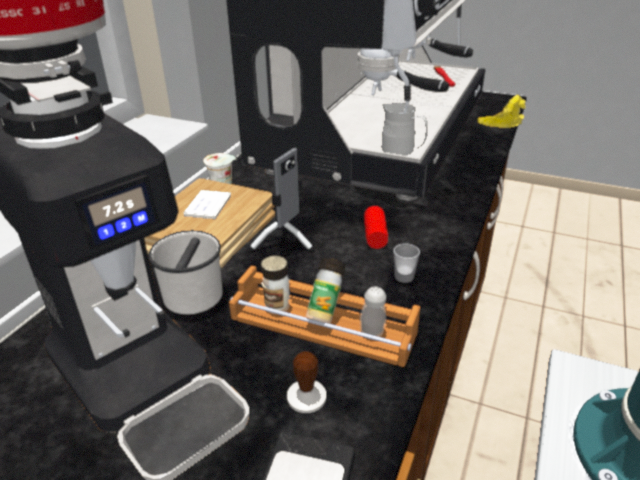

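The scene view shows the rack from (203,300) to (360,270). In it are the shaker (244,280), the green-labelled tall jar leaning at (290,263) and the short jar (322,248). The phone lens is at about (433,227), the shot glass at (299,345) and the tamper at (225,250). In the side view the tall jar is at (325,295) and the lens at about (281,162).

Two things have the jar's shape: green label at scene (290,263) / side (325,295), and red at scene (393,367) / side (375,227). The green one, leaning in the rack's middle, fits the description; the red one is a decoy. I'll confirm with enlarged crops.

Run:
```python
import cv2
a=cv2.imread("pics/scene0.png")[195:345,195:395]; cv2.imwrite("pics/sc_crop.png",cv2.resize(a,None,fx=4,fy=4,interpolation=cv2.INTER_CUBIC))
a=cv2.imread("pics/side0.png")[245:395,225:425]; cv2.imwrite("pics/si_crop.png",cv2.resize(a,None,fx=4,fy=4,interpolation=cv2.INTER_CUBIC))
a=cv2.imread("pics/scene0.png")[195:335,385:475]; b=cv2.imread("pics/side0.png")[130:270,240:330]
cv2.imwrite("pics/ph.png",cv2.resize(cv2.hconcat([a,b]),None,fx=4.2,fy=4.2,interpolation=cv2.INTER_CUBIC))
```

```text
(no output)
```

View pics/sc_crop.png

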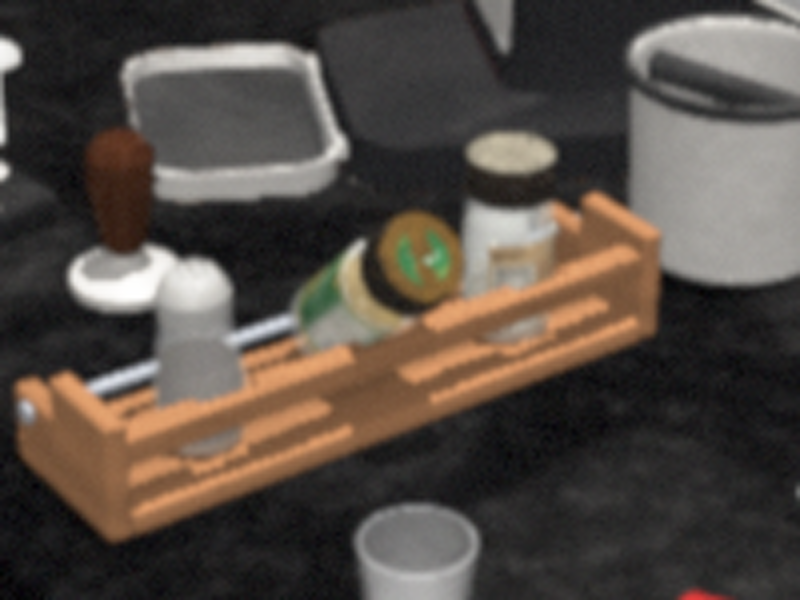

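View pics/si_crop.png

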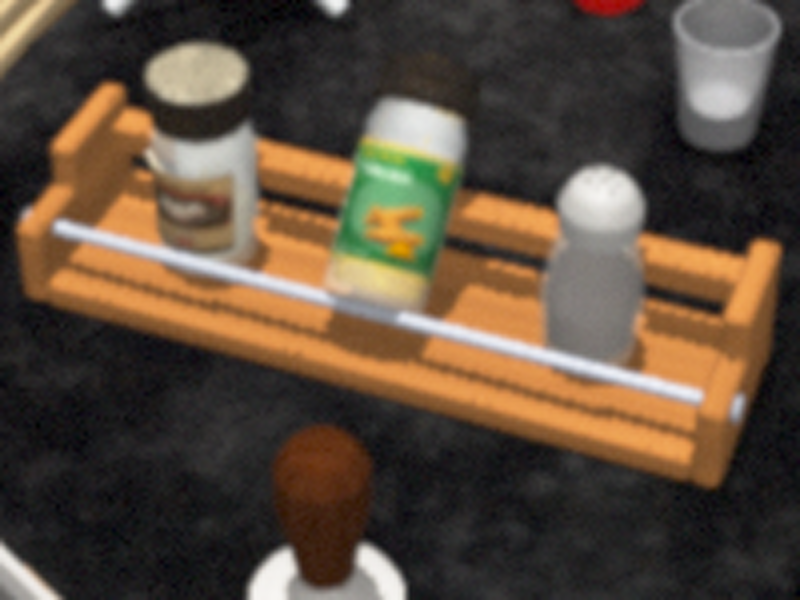

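View pics/ph.png

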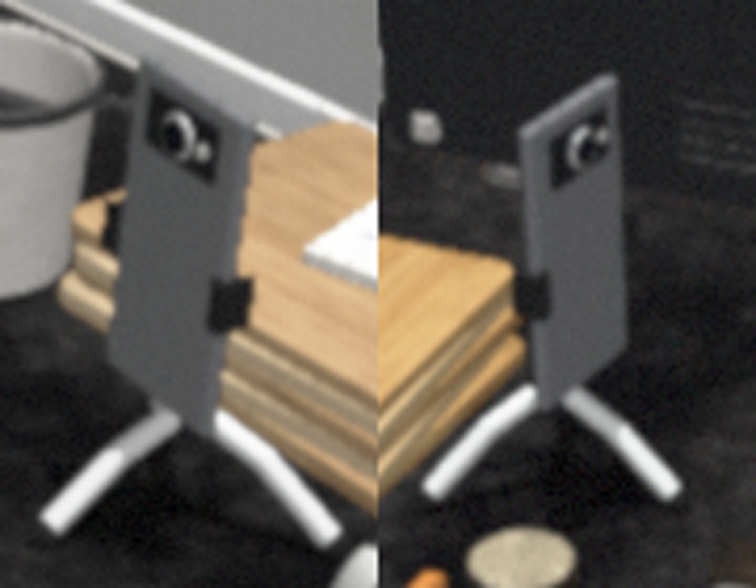

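The crops confirm it: the jar leaning in the middle notch has a green picture label (side crop (400,215)) and a dark lid with a green emblem on top (scene crop (425,258)). It isn't the red one. The third crop shows the lens at (180,137) in its left half and (585,147) in its right half. Next I'll triangulate.

```bash
cat > h.py <<'E'
import numpy as np, cv2
from plant import ctrl
from scipy.spatial.transform import Rotation as R
np.set_printoptions(precision=4,suppress=True)
CM={n:ctrl.camera_model(n) for n in("scene","side","wrist")}
def ray(n,p,pose=None):
    m=CM[n];K=np.array(m["camera_matrix"])
    T=np.array(m["world_from_camera"]) if pose is None else pose@np.array(m["T_tool_cam"])
    d=T[:3,:3]@np.linalg.solve(K,[*p,1]);return T[:3,3],d/np.linalg.norm(d)
def tri(*rs):
    A=sum(np.eye(3)-np.outer(d,d) for o,d in rs);b=sum((np.eye(3)-np.outer(d,d))@o for o,d in rs)
    p=np.linalg.solve(A,b);return p,max(np.linalg.norm(np.cross(p-o,d)) for o,d in rs)
def onz(n,p,z,pose=None):
    o,d=ray(n,p,pose);return o+d*(z-o[2])/d[2]
def proj(n,X,pose=None):
    m=CM[n];T=np.array(m["world_from_camera"]) if pose is None else pose@np.array(m["T_tool_cam"])
    c=np.linalg.inv(T)@np.r_[X,1];q=np.array(m["camera_matrix"])@c[:3];return q[:2]/q[2]
def rq(o): q=o["ee_rot"];return R.from_quat([q[1],q[2],q[3],q[0]])
def pose(o):
    T=np.eye(4);T[:3,:3]=rq(o).as_matrix();T[:3,3]=o["eef_pos"];return T
E
python3 - <<'E'
from h import *
sc=lambda x,y:(x/4+195-.4,y/4+195-.4)
si=lambda x,y:(x/4+225-.4,y/4+245-.4)
ps=lambda x,y:(x/4.2+385-.4,y/4.2+195-.4)
pd=lambda x,y:((x-378)/4.2+240-.4,y/4.2+130-.4)
for n,a in dict(A=(115,540),B=(655,335)).items(): print(n,onz("scene",sc(*a),0))
for n,a in dict(C=(22,298),D=(712,487)).items(): print(n,onz("side",si(*a),0))
for n,a,b in [("lens",(180,137),(585,147)),("phTL",(145,62),(520,130)),("phTR",(252,125),(615,77)),("phBL",(110,360),(545,408)),("phBR",(210,435),(625,345))]:
    print(n,*tri(ray("scene",ps(*a)),ray("side",pd(*b))))
for n,a,b in [("short top",(511,155),(197,72)),("shaker top",(193,265),(603,178)),("tamper top",(119,140),(323,450))]:
    print(n,*tri(ray("scene",sc(*a)),ray("side",si(*b))))
print("lid z.09",onz("scene",sc(425,258),.095))
print("glass top",onz("scene",sc(417,545),.062), onz("side",si(727,25),.062))
for z in(.05,.06,.07):print("label",z,onz("side",si(400,212),z))
E
```

```text
A [ 0.3663 -0.1071  0.    ]
B [ 0.6757 -0.102   0.    ]
C [ 0.6725 -0.0135  0.    ]
D [ 0.3619 -0.0234  0.    ]
lens [ 0.675  -0.2706  0.1841] 0.001104277670814729
phTL [ 0.6881 -0.2363  0.2031] 0.0014453980093962586
phTR [ 0.6759 -0.3062  0.2038] 0.0010878655631179378
phBL [ 0.6853 -0.2364  0.0592] 0.0007119634176992397
phBR [ 0.676  -0.3052  0.0595] 0.001881325108451189
short top [ 0.607  -0.0669  0.1057] 0.0003051370540498199
shaker top [ 0.4288 -0.0709  0.1013] 0.0009717657977398095
tamper top [0.4778 0.0901 0.0828] 0.0008701331566472321
lid z.09 [ 0.5262 -0.1121  0.095 ]
glass top [ 0.4249 -0.2548  0.062 ] [ 0.4245 -0.2471  0.062 ]
label 0.05 [ 0.5183 -0.0765  0.05  ]
label 0.06 [ 0.5135 -0.0655  0.06  ]
label 0.07 [ 0.5088 -0.0544  0.07  ]
```

```bash
cat >> h.py <<'E'
def down(a,tilt=0,axis=(1,0,0)):
    "tool pointing down, closing line at a deg from world x; then tilted by rotating tilt deg about world axis"
    a=np.deg2rad(a);y=np.array([np.cos(a),np.sin(a),0]);z=np.array([0,0,-1.]);M=np.c_[np.cross(y,z),y,z]
    return R.from_rotvec(np.deg2rad(tilt)*np.array(axis,float))*R.from_matrix(M)
def row(p,r,P0=None,R0=None):
    o=ctrl.get_obs()
    if P0 is None:P0,R0=np.array(o["eef_pos"]),rq(o)
    s=R0.inv().apply(np.array(p)-P0)/.5;t=(R0.inv()*r).as_rotvec()/(np.pi/2)
    print("row",np.round(np.r_[s,t],3))
def st():
    o=ctrl.get_obs();print("t",o["time"],"p",np.array(o["eef_pos"]),"z",rq(o).as_matrix()[:,2],"y",rq(o).as_matrix()[:,1],"F",np.array(o["contact_force"]),"open",o["opening"],o["grasp_force"],"q",np.array(o["joint_positions"]));return o
E
python3 - <<'E'
from h import *
row([.36,.44,.32],down(45));row([.48,.22,.34],down(25));row([.53,0,.34],down(0))
E
```

```text
row [-0.363 -0.372 -0.195 -0.001  0.     0.27 ]
row [-0.743 -0.699 -0.234 -0.001  0.     0.493]
row [-0.992 -1.075 -0.234 -0.001  0.001  0.77 ]
```

{"method": "send_rows", "body": {"plan": [[-0.363, -0.372, -0.195, 0, 0, 0.27, 1], [-0.363, -0.372, -0.195, 0, 0, 0.27, 1], [-0.363, -0.372, -0.195, 0, 0, 0.27, 1], [-0.363, -0.372, -0.195, 0, 0, 0.27, 1], [-0.743, -0.699, -0.234, 0, 0, 0.493, 1], [-0.743, -0.699, -0.234, 0, 0, 0.493, 1], [-0.743, -0.699, -0.234, 0, 0, 0.493, 1], [-0.743, -0.699, -0.234, 0, 0, 0.493, 1]]}}

```text
time: 1.15
eef_pos: [0.4675, 0.2428, 0.3374]
ee_rot: [-0.0, 0.537, 0.843, 0.0]
contact_force: [0.5, 0.4, 0.2]
opening: 0.0852
grasp_force: 0.0
```

Run:
```python
from h import *
st();row([.52,-.03,.34],down(0))
```

```text
t 1.15 p [0.4675 0.2428 0.3374] z [ 0.0001  0.0003 -1.    ] y [0.9065 0.4223 0.0002] F [0.5362 0.3976 0.2211] open 0.08515783273957818 0.0 q [-0.8756  0.2224  0.3776  1.9352 -0.0969  1.0011 -0.0182]
row [-0.539 -0.135 -0.005  0.    -0.     0.278]
```

{"method": "send_rows", "body": {"plan": [[-0.487, -0.139, 0, 0, 0, 0.278, 1], [-0.487, -0.139, 0, 0, 0, 0.278, 1], [-0.487, -0.139, 0, 0, 0, 0.278, 1], [-0.487, -0.139, 0, 0, 0, 0.278, 1], [-0.487, -0.139, 0, 0, 0, 0.278, 1], [-0.487, -0.139, 0, 0, 0, 0.278, 1]]}}

```text
time: 1.9
eef_pos: [0.5065, -0.0053, 0.337]
ee_rot: [-0.0, 0.708, 0.706, 0.0]
contact_force: [0.1, 1.1, 0.1]
opening: 0.0857
grasp_force: 0.0
```

Run:
```python
from h import *
o=st();im=ctrl.get_image("wrist")[:,:,::-1];cv2.imwrite("pics/w1.png",im);np.save("w1.npy",pose(o))
row([.52,-.20,.40],down(0))
```

```text
t 1.9 p [ 0.5065 -0.0053  0.337 ] z [-0.0005  0.0005 -1.    ] y [ 1.     -0.0019 -0.0005] F [0.0534 1.1477 0.1252] open 0.08573325893812979 0.0 q [-0.5676  0.2067  0.5865  1.98   -0.1366  0.9935  0.082 ]
row [-0.392  0.027 -0.127 -0.    -0.     0.   ]
```

View pics/w1.png

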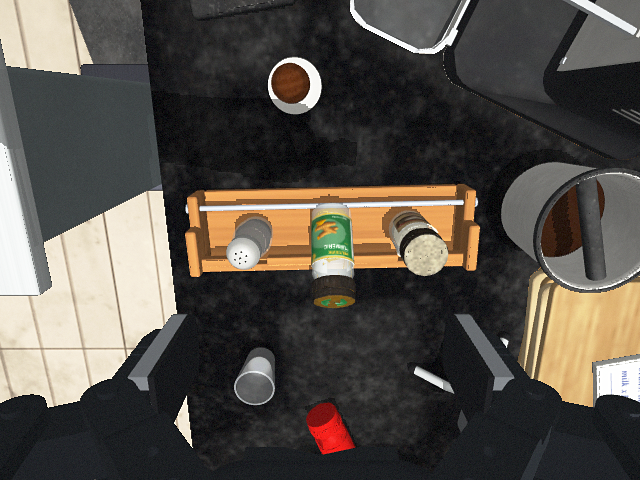

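The wrist view shows the tall jar from its foot at (331,205), past the label centre at (332,236), to the lid (334,280), leaning straight towards the slat. The shaker's top is at (242,252), the short jar's lid at (424,254), the rack cheeks at columns 195 and 472, the shot glass at (255,380) and the red decoy at (328,427).

{"method": "send_rows", "body": {"plan": [[-0.36, 0.02, -0.12, 0, 0, 0, 1], [-0.36, 0.02, -0.12, 0, 0, 0, 1], [-0.36, 0.02, -0.12, 0, 0, 0, 1], [-0.36, 0.02, -0.12, 0, 0, 0, 1], [-0.36, 0.02, -0.12, 0, 0, 0, 1], [-0.36, 0.02, -0.12, 0, 0, 0, 1]]}}

```text
time: 2.7
eef_pos: [0.5169, -0.1823, 0.3962]
ee_rot: [-0.001, 0.706, 0.708, -0.0]
contact_force: [0.3, -0.9, -0.4]
opening: 0.0856
grasp_force: 0.0
```

Run:
```python
from h import *
o=st();im=ctrl.get_image("wrist")[:,:,::-1];cv2.imwrite("pics/w2.png",im);np.save("w2.npy",pose(o))
```

```text
t 2.7 p [ 0.5169 -0.1823  0.3962] z [-0.0017  0.0015 -1.    ] y [ 1.      0.0038 -0.0017] F [ 0.2615 -0.8776 -0.3825] open 0.08555739028031686 0.0 q [-0.2893  0.233   0.6793  1.8183 -0.1606  1.1477  0.4472]
```

View pics/w2.png

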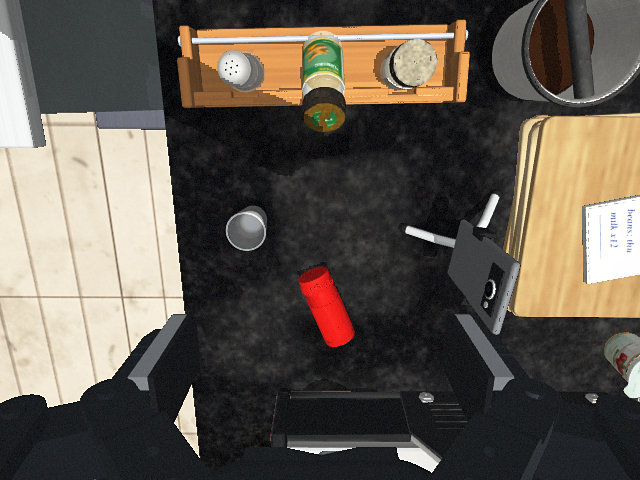

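This view shows the phone's top edge running from (518,263) to (497,333), its lower edge from (460,222) to (448,278), and the lens at (490,289). The jar's lid end is at (324,117), its label at (324,62), and the shot glass at (247,230).

Run:
```python
from h import *
from scipy.optimize import least_squares
P1=np.load("w1.npy");P2=np.load("w2.npy")
sc=lambda x,y:(x/4+195-.4,y/4+195-.4)
si=lambda x,y:(x/4+225-.4,y/4+245-.4)
ps=lambda x,y:(x/4.2+385-.4,y/4.2+195-.4)
pd=lambda x,y:((x-378)/4.2+240-.4,y/4.2+130-.4)
Q={}
for n,a,b,c in [("lens",(180,137),(585,147),(490,289)),("phTL",(145,62),(520,130),(518,263)),("phTR",(252,125),(615,77),(497,333)),("phBL",(110,360),(545,408),(460,222)),("phBR",(210,435),(625,345),(448,278))]:
    Q[n],e=tri(ray("scene",ps(*a)),ray("side",pd(*b)),ray("wrist",c,P2));print(n,Q[n],e)
d=Q["phTL"]-Q["phTR"]+Q["phBL"]-Q["phBR"];print("lens yaw",np.degrees(np.arctan2(-d[0],d[1])))
for nm,w1,w2,a,b in [("short",(425,254),(413,63),(511,155),(197,72)),("shaker",(242,252),(235,68),(193,265),(603,178))]:
    print(nm,*tri(ray("wrist",w1,P1),ray("wrist",w2,P2),ray("scene",sc(*a)),ray("side",si(*b))))
print("lidtop",*tri(ray("wrist",(334,299),P1),ray("wrist",(324,117),P2),ray("scene",sc(425,258))))
print("label",*tri(ray("wrist",(332,236),P1),ray("wrist",(324,62),P2),ray("side",si(400,215))))
print("glass",*tri(ray("wrist",(255,383),P1),ray("wrist",(246,232),P2)))
# edge points of top edge: bright-run near rows
im=cv2.imread("pics/w2.png",0)
for r in range(268,332,8): print(r,im[r,486:530:2])
```

```text
lens [ 0.6749 -0.2701  0.184 ] 0.0014082799257367326
phTL [ 0.6879 -0.2362  0.2031] 0.0016642250300676507
phTR [ 0.6767 -0.3054  0.2036] 0.0017549797676036252
phBL [ 0.6839 -0.2375  0.0594] 0.002094558602631413
phBR [ 0.675  -0.3076  0.0602] 0.0032358440729927775
lens yaw -8.229376152061706
short [ 0.6058 -0.0663  0.1057] 0.0016167882737958116
shaker [ 0.4291 -0.0691  0.1004] 0.0038037014069483084
lidtop [ 0.5193 -0.1175  0.099 ] 0.002627078715449351
label [ 0.5159 -0.0623  0.0599] 0.0034306413393120293
glass [ 0.4229 -0.2566  0.0447] 0.0005213270379329665
268 [ 65  63  53  12  20  23  17  24  66  63  66  61  71 116 145 173 151 129
 210 204 202 202]
276 [ 66  44   9  18  13  25  14  18  27  56  67  65 125  78 164 142  74 200
 199 189 186 193]
284 [  4   0   8  75 234  17  13  49  69  66  90 134 169 161 103  84 171 207
 200 196 196 194]
292 [  0  13   2 106 255  17  52  65  61 103 144 173 160  44  86 128 203 195
 194 195 193 194]
300 [ 17  12  21  17  24  47  63  63 116 155 176 159  99  80  79 194 197 198
 197 197 197 200]
308 [ 11   5  25  34  50  64  71 126 156 168 157 199  97  77 165 209 201 193
 192 191 193 196]
316 [ 66  67  22  58  65  63 146 159 165 153  30  34  27  39  40  29  80 114
 142 150 190 184]
324 [ 65  65  60  61  99 149 163 161  45  36  34  28  33  36  39  41  41  50
  53  50  55  39]
```

Run:
```python
from h import *
P2=np.load("w2.npy")
a=onz("wrist",(511,268),.2035,P2);b=onz("wrist",(495,324),.2035,P2);d=a-b;print(a,b,"yaw",np.degrees(np.arctan2(-d[0],d[1])))
row([.519,-.214,.196],down(0,45))
```

```text
[ 0.6817 -0.2406  0.2035] [ 0.6747 -0.2954  0.2035] yaw -7.227466484640901
row [-0.063  0.005  0.401 -0.002  0.499  0.002]
```

{"method": "send_rows", "body": {"plan": [[-0.063, 0.005, 0.4, 0, 0.5, 0, 1], [-0.063, 0.005, 0.4, 0, 0.5, 0, 1], [-0.063, 0.005, 0.4, 0, 0.5, 0, 1], [-0.063, 0.005, 0.4, 0, 0.5, 0, 1], [-0.063, 0.005, 0.4, 0, 0.5, 0, 1], [-0.063, 0.005, 0.4, 0, 0.5, 0, 1], [-0.063, 0.005, 0.4, 0, 0.5, 0, 1], [-0.063, 0.005, 0.4, 0, 0.5, 0, 1]]}}

```text
time: 3.75
eef_pos: [0.5201, -0.2154, 0.1992]
ee_rot: [-0.269, 0.652, 0.655, 0.271]
contact_force: [-0.3, 0.5, -0.1]
opening: 0.0856
grasp_force: 0.0
```

Run:
```python
from h import *
o=st();im=ctrl.get_image("wrist")[:,:,::-1];cv2.imwrite("pics/w3.png",im);np.save("w3.npy",pose(o))
row([.519,-.116,.097],down(0,45))
```

```text
t 3.75 p [ 0.5201 -0.2154  0.1992] z [ 0.0008  0.706  -0.7082] y [1.     0.0022 0.0034] F [-0.2911  0.501  -0.1085] open 0.0856268562256723 0.0 q [ 0.3624  0.7088  0.4179  1.8047 -0.8056  1.4273  1.2133]
row [-0.003 -0.002  0.285  0.001  0.001  0.002]
```

{"method": "send_rows", "body": {"plan": [[-0.003, -0.002, 0.1, 0, 0, 0, 1], [-0.003, -0.002, 0.2, 0, 0, 0, 1], [-0.003, -0.002, 0.26, 0, 0, 0, 1], [-0.003, -0.002, 0.285, 0, 0, 0, 1], [-0.003, -0.002, 0.285, 0, 0, 0, 1], [-0.003, -0.002, 0.285, 0, 0, 0, 1]]}}

```text
time: 4.55
eef_pos: [0.5189, -0.119, 0.0962]
ee_rot: [-0.269, 0.654, 0.653, 0.271]
contact_force: [-0.4, -1.3, -0.1]
opening: 0.0851
grasp_force: 0.0
```

Run:
```python
from h import *
o=st();im=ctrl.get_image("wrist")[:,:,::-1].copy();np.save("w4.npy",pose(o));cv2.imwrite("pics/w4.png",im)
a=ctrl.get_image("scene")[195:345,195:395,::-1];b=ctrl.get_image("side")[245:395,225:425,::-1]
m=cv2.hconcat([cv2.resize(im,(400,300)),cv2.resize(a,(400,300))]);m=cv2.vconcat([m,cv2.hconcat([cv2.resize(b,(400,300)),cv2.resize(im[120:330,180:460],(400,300))])])
cv2.imwrite("pics/m1.png",m)
```

```text
t 4.55 p [ 0.5189 -0.119   0.0962] z [ 0.0031  0.7055 -0.7087] y [ 1.     -0.0023  0.002 ] F [-0.4064 -1.2722 -0.0781] open 0.08511059690303424 0.0 q [ 0.2824  0.7966  0.3361  1.9714 -0.9599  1.1982  1.3209]
```

View pics/m1.png

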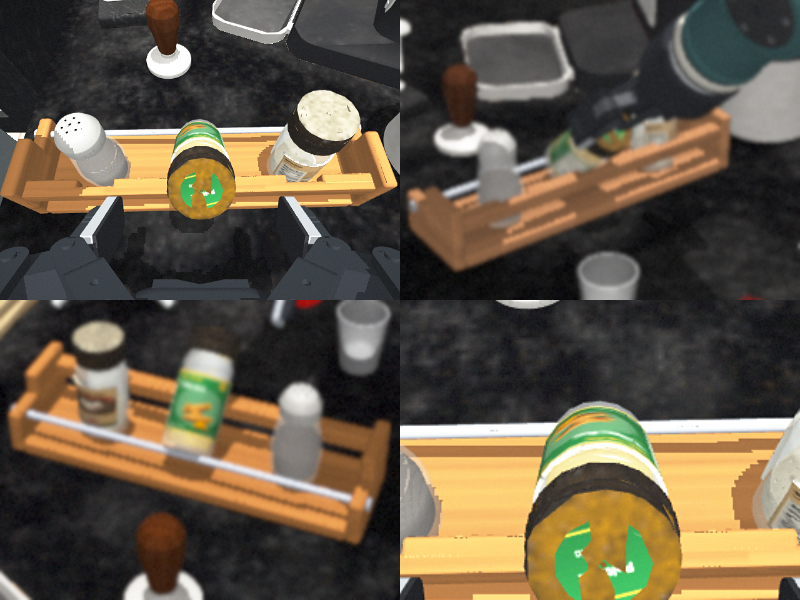

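The lid (wrist (320,307)) sits centred between the open fingers and square to the tool, and the rack and neighbours are untouched. I'll advance 7 mm, then close.

{"method": "send_rows", "body": {"plan": [[0, 0, 0.014, 0, 0, 0, 1], [0, 0, 0.014, 0, 0, 0, -1], [0, 0, 0.014, 0, 0, 0, -1], [0, 0, 0.014, 0, 0, 0, -1], [0, 0, 0.014, 0, 0, 0, -1], [0, 0, 0.014, 0, 0, 0, -1], [0, 0, 0.014, 0, 0, 0, -1]], "grip_force": 35}}

```text
time: 5.58
eef_pos: [0.5183, -0.1127, 0.0905]
ee_rot: [-0.27, 0.654, 0.653, 0.271]
contact_force: [0.3, -2.3, 2.1]
opening: 0.0406
grasp_force: 35.3
```

Run:
```python
from h import *
o=st();P=np.array(o["eef_pos"]);row(P+[0,0.0,.06],rq(o))
```

```text
t 5.575 p [ 0.5183 -0.1127  0.0905] z [ 0.0012  0.7067 -0.7075] y [ 1.     -0.0015  0.0003] F [ 0.2752 -2.2551  2.0718] open 0.04055353866269901 35.277990102767944 q [ 0.2781  0.8033  0.3295  1.9793 -0.9696  1.1872  1.3273]
row [ 0.085  0.    -0.085  0.     0.     0.   ]
```

{"method": "send_rows", "body": {"plan": [[0.03, 0, -0.03, 0, 0, 0, -1], [0.07, 0, -0.07, 0, 0, 0, -1], [0.11, 0, -0.11, 0, 0, 0, -1], [0.13, 0, -0.13, 0, 0, 0, -1], [0.13, 0, -0.13, 0, 0, 0, -1]]}}

```text
time: 6.2
eef_pos: [0.5185, -0.1123, 0.1834]
ee_rot: [-0.269, 0.653, 0.653, 0.271]
contact_force: [0.9, -0.2, -2.0]
opening: 0.0408
grasp_force: 35.4
```

Run:
```python
from h import *
o=st();row([.518,-.065,.19],down(0))
```

```text
t 6.2 p [ 0.5185 -0.1123  0.1834] z [ 0.002   0.7063 -0.7079] y [ 1.     -0.0007  0.0021] F [ 0.9136 -0.2174 -1.9667] open 0.04077273466951743 35.43705940246582 q [ 0.2454  0.6611  0.3737  1.9582 -0.8927  1.2892  1.1963]
row [ 0.076 -0.001  0.058  0.001 -0.499  0.   ]
```

{"method": "send_rows", "body": {"plan": [[0.015, 0, 0.012, 0, -0.1, 0, -1], [0.03, 0, 0.023, 0, -0.2, 0, -1], [0.045, 0, 0.035, 0, -0.3, 0, -1], [0.06, 0, 0.046, 0, -0.4, 0, -1], [0.076, -0.001, 0.058, 0, -0.499, 0, -1], [0.076, -0.001, 0.058, 0, -0.499, 0, -1], [0.076, -0.001, 0.058, 0, -0.499, 0, -1]]}}

```text
time: 7.08
eef_pos: [0.5169, -0.0644, 0.1879]
ee_rot: [-0.002, 0.707, 0.707, -0.0]
contact_force: [-0.4, -0.7, -0.5]
opening: 0.0407
grasp_force: 36.2
```

Run:
```python
from h import *
o=st();im=ctrl.get_image("wrist")[:,:,::-1].copy();cv2.imwrite("pics/w5.png",im)
a=ctrl.get_image("scene")[:,:,::-1];b=ctrl.get_image("side")[:,:,::-1]
cv2.imwrite("pics/s5.png",a);cv2.imwrite("pics/d5.png",b)
m=cv2.hconcat([cv2.resize(a[150:330,200:400],(400,360)),cv2.resize(b[190:370,225:425],(400,360))])
cv2.imwrite("pics/m2.png",cv2.resize(m,None,fx=1,fy=1))
row([.518,-.065,.125],down(0))
```

```text
t 7.075 p [ 0.5169 -0.0644  0.1879] z [-0.0022  0.0022 -1.    ] y [ 1.      0.0001 -0.0022] F [-0.3869 -0.6742 -0.544 ] open 0.04071598352544524 36.17263734340668 q [-0.4754  0.4701  0.6985  2.1165 -0.4652  0.7117  0.5313]
row [ 0.004  0.002  0.127 -0.    -0.001 -0.004]
```

View pics/m2.png

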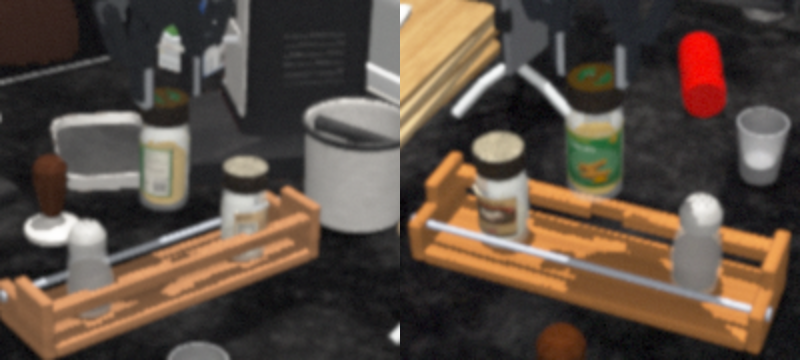

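Run:
```python
from h import *
p,e=tri(ray("scene",(281.9,198.4)),ray("side",(322.9,226.4)));print("lidtop",p,e)
f=p-[0,0,.105]
for n in("scene","side"):
    T=np.array(CM[n]["world_from_camera"]);
    for z,r in((0,.022),(.105,.022)):
        an=np.linspace(0,6.28,60);q=np.array([proj(n,f+[r*np.cos(t),r*np.sin(t),z]) for t in an]);print(n,z,"rows",q[:,1].min(),q[:,1].max(),"cols",q[:,0].min(),q[:,0].max())
# green label in side
im=cv2.imread("pics/d5.png");h=cv2.cvtColor(im,cv2.COLOR_BGR2HSV);m=cv2.inRange(h,(40,70,40),(85,255,255));m[:242]=0;m[300:]=0;m[:,:300]=0;m[:,350:]=0
ys,xs=np.nonzero(m);print("green cols",xs.min(),xs.max(),xs.mean(),"rows",ys.min(),ys.max())
for r in range(244,290,4):
    k=np.nonzero(m[r])[0];print(r,k.min() if len(k) else None,k.max() if len(k) else None,im[r,304:342:2].sum(1)//3)
```

```text
lidtop [ 0.5156 -0.0659  0.2003] 0.00013863647141440069
scene 0 rows 244.81239608951478 256.0618482550201 cols 270.1554082496452 293.88448179725316
scene 0.105 rows 193.4745148505146 203.39298120944832 cols 269.5435638003949 294.3259879138176
side 0 rows 272.38986012899585 288.9481895446851 cols 310.02326745262104 336.8454626476077
side 0.105 rows 218.94539961517552 234.31794327343695 cols 308.62466560237334 337.2981805094833
green cols 308 335 321.8744292237443 rows 256 282
244 None None [150 224 231 153  66  39  33  32  34  36  33  31  34  44  74 105  78  48
  49]
248 None None [ 19  66 150 177 190 198 183 155 149 142 145 156 155 169 186 172 116  66
  63]
252 None None [ 32  42 109 155 185 187 170 157 159 162 164 161 159 166 177 154  93  54
  61]
256 308 335 [ 30  42  69  86 123 141 141 147 145 147 149 147 144 138 117  86  76  46
  50]
260 309 334 [41 45 74 82 87 84 88 89 85 76 75 71 69 86 81 65 78 42 49]
264 309 335 [ 41  50  70  60  79 109 111 130 120 101  80  73  72  69  60  64  76  56
  50]
268 309 334 [43 49 61 70 81 89 90 92 90 90 92 93 90 86 81 73 68 50 47]
272 309 334 [ 44  46  58  60  80  91  94 100 106 102  89  83  91  85  79  65  65  40
  47]
276 309 335 [ 37  42  55  58  64  77  87  97 106 101 101  99  89  80  64  61  62  41
  41]
280 312 332 [34 39 63 89 76 67 67 71 74 78 82 73 68 63 75 88 56 42 43]
284 None None [137 118  98 106 111 127 130 125 119 116 124 126 132 127 111  91  54  44
  46]
288 None None [156 159 160 161 172 175 181 175 174 151 147 124 109  89  58  27  27  28
  33]
```

Run:
```python
from h import *
o=ctrl.get_obs();p=np.array(o["eef_pos"])
for dz in(-.012,0,.006,.012,.019,.025):
    for sx in(-1,1): print(dz,sx,"scene",(proj("scene",p+[sx*.024,0,-dz])-[200,150])*2,"side",(proj("side",p+[sx*.024,0,-dz])-[225,190])*2+[400,0])
a=cv2.imread("pics/s5.png")[170:260,240:330];b=cv2.imread("pics/d5.png")[200:290,280:370];c=cv2.imread("pics/w5.png")
m=cv2.hconcat([cv2.resize(a,(400,400),interpolation=2),cv2.resize(b,(400,400),interpolation=2)]);cv2.imwrite("pics/m3.png",m)
```

```text
-0.012 -1 scene [143.2814 102.51  ] side [623.6731  77.8943]
-0.012 1 scene [188.6514  90.8817] side [566.2466  65.1681]
0 -1 scene [143.4069 114.9752] side [623.5699  91.0582]
0 1 scene [188.5477 103.1225] side [566.5896  78.1837]
0.006 -1 scene [143.4692 121.1602] side [623.5189  97.5626]
0.006 1 scene [188.4962 109.1972] side [566.7591  84.6163]
0.012 -1 scene [143.5311 127.3138] side [623.4683 104.0161]
0.012 1 scene [188.445  115.2418] side [566.9274  90.9994]
0.019 -1 scene [143.603  134.4536] side [623.4097 111.4817]
0.019 1 scene [188.3856 122.2559] side [567.122   98.3848]
0.025 -1 scene [143.6642 140.54  ] side [623.36  117.827]
0.025 1 scene [188.335  128.2359] side [567.2875 104.6629]
```

View pics/m3.png

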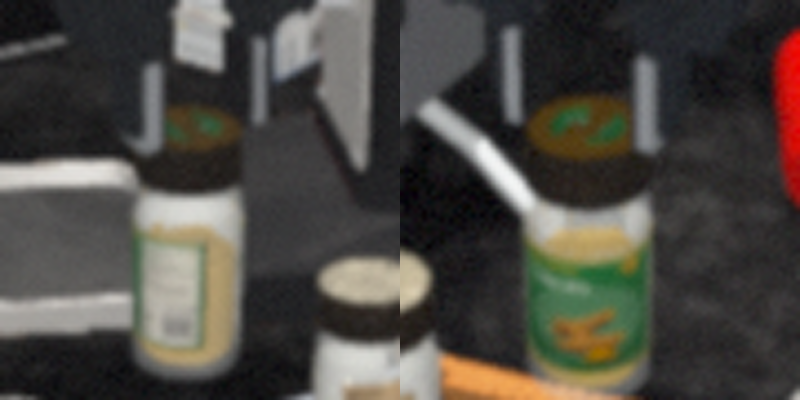

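All ten views are used, so I'll work from numeric image analysis from here on. This last montage shows the jar upright above its lane in the grip: scene crop lid top (200,128), side crop label (590,310).

{"method": "send_rows", "body": {"plan": [[0.003, 0.003, 0.05, 0, 0, 0, -1], [0.003, 0.003, 0.1, 0, 0, 0, -1], [0.003, 0.003, 0.13, 0, 0, 0, -1], [0.003, 0.003, 0.148, 0, 0, 0, -1], [0.003, 0.003, 0.148, 0, 0, 0, -1], [0.003, 0.003, 0.148, 0, 0, 0, -1]]}}

```text
time: 7.98
eef_pos: [0.5197, -0.0636, 0.1152]
ee_rot: [-0.0, 0.708, 0.707, 0.001]
contact_force: [-0.5, -0.1, -1.4]
opening: 0.0401
grasp_force: 36.0
```

Run:
```python
from h import *
st()
```

```text
t 7.975 p [ 0.5197 -0.0636  0.1152] z [ 0.0012  0.0014 -1.    ] y [ 1.     -0.0014  0.0012] F [-0.4726 -0.1428 -1.3604] open 0.04008718207975821 36.04505717754364 q [-0.378   0.5745  0.5755  2.161  -0.5914  0.5623  0.6356]
```

{"method": "send_rows", "body": {"plan": [[0, -0.002, 0.006, 0, 0, 0, -1], [0, -0.002, 0.012, 0, 0, 0, -1], [0, -0.002, 0.012, 0, 0, 0, -1]]}}

```text
time: 8.35
eef_pos: [0.5181, -0.0631, 0.1086]
ee_rot: [-0.001, 0.707, 0.707, 0.001]
contact_force: [0.3, -0.0, -1.5]
opening: 0.0405
grasp_force: 36.0
```

{"method": "send_rows", "body": {"plan": [[0, 0, 0.004, 0, 0, 0, -1], [0, 0, 0.004, 0, 0, 0, -1]]}}

```text
time: 8.6
eef_pos: [0.5182, -0.0632, 0.1066]
ee_rot: [-0.001, 0.707, 0.707, 0.001]
contact_force: [0.3, -0.1, -2.1]
opening: 0.0406
grasp_force: 36.0
```

{"method": "send_rows", "body": {"plan": [[0, 0, 0.004, 0, 0, 0, -1], [0, 0, 0.004, 0, 0, 0, -1]]}}

```text
time: 8.85
eef_pos: [0.5186, -0.0631, 0.1058]
ee_rot: [-0.001, 0.708, 0.707, 0.001]
contact_force: [-1.6, 0.7, 9.2]
opening: 0.0408
grasp_force: 38.3
```

{"method": "send_rows", "body": {"plan": [[0, 0, 0.004, 0, 0, 0, -1], [0, 0, 0.004, 0, 0, 0, -1]]}}

```text
time: 9.1
eef_pos: [0.519, -0.0632, 0.1055]
ee_rot: [-0.001, 0.708, 0.707, 0.002]
contact_force: [-4.3, 1.4, 26.0]
opening: 0.0407
grasp_force: 41.2
```

{"method": "send_rows", "body": {"plan": [[0, 0, -0.007, 0, 0, 0, -1], [0, 0, -0.007, 0, 0, 0, 0.5], [0, 0, -0.007, 0, 0, 0, 0.5], [0, 0, -0.007, 0, 0, 0, 0.5], [0, 0, -0.007, 0, 0, 0, 0.5], [0, 0, -0.007, 0, 0, 0, 0.5]]}}

```text
time: 9.85
eef_pos: [0.5182, -0.0633, 0.1061]
ee_rot: [-0.001, 0.707, 0.707, 0.0]
contact_force: [0.1, -0.0, 0.3]
opening: 0.0639
grasp_force: 0.0
```

{"method": "send_rows", "body": {"plan": [[0, 0, -0.02, 0, 0, 0, 0.5], [0, 0, -0.06, 0, 0, 0, 0.5], [0, 0, -0.12, 0, 0, 0, 0.5], [0, 0, -0.16, 0, 0, 0, 0.5], [0, 0, -0.16, 0, 0, 0, 0.5], [0, 0, -0.16, 0, 0, 0, 0.5], [0, 0, -0.16, 0, 0, 0, 0.5], [0, 0, -0.16, 0, 0, 0, 0.5]]}}

```text
time: 10.85
eef_pos: [0.5178, -0.0634, 0.1855]
ee_rot: [-0.001, 0.708, 0.707, -0.0]
contact_force: [0.3, -0.1, 0.2]
opening: 0.0638
grasp_force: 0.0
```

{"method": "send_rows", "body": {"plan": [[0, 0, 0, 0, 0, 0, 0.5], [0, 0, 0, 0, 0, 0, 0.5], [0, 0, 0, 0, 0, 0, 0.5], [0, 0, 0, 0, 0, 0, 0.5], [0, 0, 0, 0, 0, 0, 0.5], [0, 0, 0, 0, 0, 0, 0.5], [0, 0, 0, 0, 0, 0, 0.5], [0, 0, 0, 0, 0, 0, 0.5]]}}

```text
time: 11.85
eef_pos: [0.5183, -0.0634, 0.1862]
ee_rot: [-0.001, 0.707, 0.707, 0.001]
contact_force: [0.9, 0.8, -0.5]
opening: 0.0642
grasp_force: 0.0
```

Run:
```python
from h import *
o=st();np.save("w6.npy",pose(o))
for n in("wrist","scene","side"): cv2.imwrite(f"pics/{n}6.png",ctrl.get_image(n)[:,:,::-1])
# compare jar: predicted standing jar outline
f=np.array([.5175,-.0645,.012])
im=cv2.imread("pics/wrist6.png");P=pose(o)
an=np.linspace(0,6.28,60)
q=np.array([proj("wrist",f+[.022*np.cos(t),.022*np.sin(t),.105],P) for t in an]);print("wrist lid pred",q.min(0),q.max(0),q.mean(0))
c=q.mean(0)
h=cv2.cvtColor(im,cv2.COLOR_BGR2HSV)
x0,y0=(q.min(0)-25).astype(int);x1,y1=(q.max(0)+25).astype(int)
for r in range(y0,min(y1,479),8): print(r,x0,im[r,x0:x1:4].sum(1)//3)
for n in("scene","side"):
    q=np.array([proj(n,f+[.022*np.cos(t),.022*np.sin(t),.105]) for t in an]);print(n,"lid pred",q.min(0),q.max(0))
    q=np.array([proj(n,f+[.022*np.cos(t),.022*np.sin(t),0]) for t in an]);print(n,"foot pred",q.min(0),q.max(0))
    i=cv2.imread(f"pics/{n}6.png");c=proj(n,f+[0,0,.095]);c2=proj(n,f+[0,0,.06]);
    for k in(c,c2): print(n,k,i[int(k[1]),int(k[0])-24:int(k[0])+25:2].sum(1)//3)
```

```text
t 11.85 p [ 0.5183 -0.0634  0.1862] z [ 0.0001  0.0015 -1.    ] y [ 1.     -0.0011  0.0001] F [ 0.9049  0.8193 -0.5089] open 0.0642061848351402 0.0 q [-0.4777  0.474   0.6994  2.117  -0.4719  0.7072  0.5339]
wrist lid pred [282.3764 214.1305] [361.7253 289.008 ] [322.6929 252.1054]
189 257 [ 97  96  96  93  94  97  94  94  93  93  83  67  70  71  59  69  77  78
  68  95  47  49 113  95  92  92  96  93  94  92 169 162 163]
197 257 [100  96 102 100 101  97 100  98  97  66  50 179 174 148 153 119  84 198
 170 157 135 187  61 108  99  96  95  99  96  99 169 164 166]
205 257 [ 96  98  99  98  99  97  96  99 102 173  88  28  32  20  33  26  24  31
  29  34  26  26 120 182 174 166 171  96 100 174 168 167 168]
213 257 [ 91  89  91  93  90  94  88  93  99  25  30  37  54  58  66  65  63  64
  65  68  58  66  21  28 100 166 167 164 163 164 165 164 164]
221 257 [ 85  87  90  88  90  89  88  72  30  61  61  58  61  65  65  59  63  61
  62  62  61  61  66  64  40 126 152 157 156 153 157 156 160]
229 257 [171  89  93  95  94  95  97  32  61  63  58  55 107  77  52  63  68  62
  58  56  66  66  58 
[... 1314 characters left out ...]
d pred [270.5168 234.0166] [294.4133 244.9743]
scene foot pred [271.0677 281.9879] [293.9833 294.0755]
scene [282.4892 244.2013] [124  82  72  69  73  78  62  32  31  37  40  40  42  37  39  35  31  38
  33  34  39  41  43  37  37]
scene [282.5095 260.6998] [ 23  21  22  18  24  24  72 141 162 157 161 156 158 156 158 170 177 161
  90  21  24  41  83 129 177]
side lid pred [308.3006 262.1101] [335.4973 278.4762]
side foot pred [309.6516 310.4212] [335.1772 327.6517]
side [321.9478 275.0464] [45 47 48 41 37 43 52 53 47 53 55 54 61 57 54 55 54 51 46 50 52 41 38 43
 44]
side [322.1248 291.7819] [ 93  95  96 100 114 158 182 185 175 138 126 121 116 130 153 172 184 176
 142 115  82  55  40  29  26]
```

Run:
```python
from h import *
P=np.load("w6.npy");rs=[]
for n,c,w in(("scene",(282,239),(16,10)),("side",(322,270),(17,12)),("wrist",(322,243),(50,45))):
    im=cv2.imread(f"pics/{n}6.png");h=cv2.cvtColor(im,cv2.COLOR_BGR2HSV)
    m=cv2.inRange(h,(8,110,50),(85,255,150));k=np.zeros_like(m);k[c[1]-w[1]:c[1]+w[1],c[0]-w[0]:c[0]+w[0]]=1;m*=k
    if n=="wrist":m[276:]=0
    if n!="wrist":
        for r in range(c[1]-w[1],c[1]+w[1],1): print(r,''.join('#' if v else '.' for v in m[r,c[0]-w[0]:c[0]+w[0]]))
    pts=cv2.findNonZero(m);hull=cv2.convexHull(pts);x,y,ww,hh=cv2.boundingRect(hull);(ex,ey),ax,an=cv2.fitEllipse(hull);print(n,"bbox",x,y,ww,hh,"ell",ex,ey,ax,an)
    rs.append(ray(n,(ex,ey),P if n=="wrist" else None))
print(tri(*rs[:2]),tri(*rs),onz("wrist",(ex,ey),.117,P))
```

```text
229 ................................
230 ................................
231 ................................
232 ................................
233 ................................
234 .................#..#...........
235 .............####.....###.......
236 .........########......###......
237 ........#....####......####.....
238 .......###....###.......####....
239 ......###......##......#####....
240 .......###......####.#######....
241 .......####......##########.....
242 .........#####..##########......
243 .............##########.........
244 ................................
245 ................................
246 ................................
247 ................................
248 ................................
scene bbox 272 234 22 10 ell 282.9228515625 238.76266479492188 (9.592360496520996, 21.28692626953125) 89.04446411132812
258 ..................................
259 ..................................
260 ..................................
261 ..................................
262 ..................................
263 ..................................
264 ..
[... 411 characters left out ...]
######.....
275 ...#########################......
276 ...#########################......
277 ....#######################.......
278 .....#####################........
279 ......##################..........
280 ........##############............
281 ............#.##..................
side bbox 308 265 26 17 ell 319.97100830078125 272.9173278808594 (16.4078369140625, 25.94797706604004) 89.32159423828125
wrist bbox 272 198 100 78 ell 321.4143371582031 225.07159423828125 (106.2401351928711, 115.05585479736328) 91.00465393066406
(array([ 0.5201, -0.0603,  0.1148]), np.float64(0.0013106814727274797)) (array([ 0.5193, -0.0549,  0.1144]), np.float64(0.0056938602489418014)) [ 0.5171 -0.0486  0.117 ]
```

Run:
```python
from h import *
P=np.load("w6.npy")
print(onz("wrist",(321.5,243),.1155,P),tri(ray("scene",(282.9,238.9)),ray("side",(320.3,272.9)),ray("wrist",(321.5,243),P)))
# body centre at mid-heights: edges in scene & side per row
for n,rows in(("scene",(256,264,270)),("side",(286,292,298))):
    im=cv2.imread(f"pics/{n}6.png").astype(int).sum(2)//3;c=282 if n=="scene" else 320
    for r in rows: print(n,r,c-22,im[r,c-22:c+24])
row([.5195,-.0615,.113],down(0))
```

```text
[ 0.5172 -0.0594  0.1155] (array([ 0.5188, -0.0602,  0.1149]), np.float64(0.0022280785689763206))
scene 256 260 [ 25  27  21  24  17  22  19  22  26  47 100 149 176 186 195 200 204 207
 211 215 215 215 216 215 215 213 215 209 206 202 196 184 170 142  99  45
  21  20  20  16  20  20  29  22  23  21]
scene 264 260 [ 21  26  26  25  26  26  28  30  36  38  55  83 111 137 147 150 149 155
 155 153 149 150 146 142 133 123 130 144 145 145 143 138 145 143 152 175
 195 211 208 196 187 169 144 119  94  74]
scene 270 260 [ 35  33  32  35  33  36  39  36  35  44  55  83 110 140 157 162 168 173
 176 179 182 181 182 174 158 129 129 146 151 149 144 139 139 136 120 120
 135 150 150 146 140 135 129 119 106 113]
side 286 298 [159 161 159 160 161 162 164 162 160 152 131  80  43  30  33  34  33  39
  36  34  38  41  39  37  37  33  32  31  31  31  30  35  33  37  54  67
  58  40  33  41  37  39  44  44  44  48]
side 292 298 [ 88  92  91  94  93  95  98  96 108 127 151 164 180 187 192 190 182 175
 165 158 159 162 157 150 153 153 157 159 163 167 176 181 184 179 171 154
 147 150 150 138 127 117 107  94  87  67]
side 298 298 [114 110 116 112  98  86  73  64  61  65  81  90 109 128 139 142 144 145
 141 142 146 145 147 145 142 144 143 141 143 147 147 138 132 117  96  87
  96  96 101 117 130 126 121 130 145 146]
row [ 0.004  0.003  0.146  0.    -0.001 -0.001]
```

{"method": "send_rows", "body": {"plan": [[0.004, 0.002, 0.05, 0, 0, 0, 0.5], [0.004, 0.002, 0.1, 0, 0, 0, 0.5], [0.004, 0.002, 0.13, 0, 0, 0, 0.5], [0.004, 0.002, 0.145, 0, 0, 0, 0.5], [0.004, 0.002, 0.145, 0, 0, 0, 0.5], [0.004, 0.002, 0.145, 0, 0, 0, 0.5]]}}

```text
time: 12.75
eef_pos: [0.5198, -0.0615, 0.1143]
ee_rot: [-0.0, 0.708, 0.707, 0.001]
contact_force: [-0.7, 0.1, 0.0]
opening: 0.0639
grasp_force: 0.0
```

{"method": "send_rows", "body": {"plan": [[0, 0, 0, 0, 0, 0, -1], [0, 0, 0, 0, 0, 0, -1], [0, 0, 0, 0, 0, 0, -1], [0, 0, 0, 0, 0, 0, -1], [0, 0, 0, 0, 0, 0, -1]], "grip_force": 40}}

```text
time: 13.38
eef_pos: [0.5192, -0.0613, 0.1137]
ee_rot: [-0.001, 0.707, 0.707, 0.001]
contact_force: [0.2, -1.0, 0.2]
opening: 0.0001
grasp_force: 0.0
```

Run:
```python
from h import *
o=st();P=np.array(o["eef_pos"]);row([P[0],P[1],.26],rq(o))
```

```text
t 13.375 p [ 0.5192 -0.0613  0.1137] z [ 0.0001  0.0015 -1.    ] y [ 1.     -0.001   0.0001] F [ 0.1898 -1.0185  0.1929] open 5.443523003933486e-05 0.0 q [-0.383   0.5773  0.5765  2.1628 -0.5969  0.5608  0.6372]
row [ 0.     0.    -0.293  0.     0.     0.   ]
```

Run:
```python
from h import *
for n,(x0,x1,y0,y1) in(("scene",(262,304,222,296)),("side",(298,345,240,330))):
    im=ctrl.get_image(n)[:,:,::-1];cv2.imwrite(f"pics/{n}7.png",im)
    h=cv2.cvtColor(im,cv2.COLOR_BGR2HSV)
    for r in range(y0,y1,2):
        s=''
        for c in range(x0,x1):
            H,S,V=h[r,c].astype(int)
            s+= '#' if V<60 else 'g' if 35<H<85 and S>80 else 'b' if S>100 and V<150 else 'O' if S>100 else '.' if V>110 else '-'
        print(n,r,s)
```

```text
scene 222 --------------#####--...--.--#########-###
scene 224 -------------######--...--.--##--####--###
scene 226 ------------#######--...--.--######-######
scene 228 -------------######--...--.--###-###---#-#
scene 230 -------------######--...--.--##--#---#-###
scene 232 --------------#####--...-..--#############
scene 234 ----------------###--...-..--#############
scene 236 ...........--bb----.....-----b############
scene 238 .........-bbb-ggg---------g-bbb###########
scene 240 .........-bbbb-gggg-bbbbbbbbbbb###########
scene 242 .........-###bbbbbbbbbbbbbb###############
scene 244 ---------#################################
scene 246 ##########################################
scene 248 ##########################################
scene 250 ##########################################
scene 252 ########--..-----#######-----..-##########
scene 254 ########-.......................-#########
scene 256 ########-.......................-#########
scene 258 ########-.......................-#########
scene 260 ########-.......................-######---
scene 262 ########--....................
[... 2725 characters left out ...]
gggg---#----bbbb
side 306 OOOOOOOOOb-gggg........gggggggggggg--bbb-----#-
side 308 OOOOOOOOOObgggggggg..g.gggggggggggg-.OOOOOOObbb
side 310 OOOOOOOOOObgggggggggggggggggg.ggggg-bbOObbOOOOO
side 312 OOOOOOOOOObgggggg-gggg.bbbbbbgggggg-OOOOObbbbbb
side 314 OOOOOOOOOOOgg---bbbbOObbbbggggggggg-OOOOObbbbbb
side 316 ......bOOObgggggbbbbOOObbbbbbbbgggggbbbbbbbbbbb
side 318 ...........---g-gbbbbbbbbbbbbbggggg-bbbbbbbbbbb
side 320 ...................---bbbbbbbgggg-..bbbbbbbbbbb
side 322 bbbbbbbbb.................----bbb...bbbbbbbbbbb
side 324 OObbbbbbbbbb........................bbbbbbbbbbb
side 326 bOOOObOOObbbbb.............................bbbb
side 328 OOOObbbbbbbbbbbb...............................
```

The fingers shut on nothing, and the jar still stands untouched. So the fingertips really reach only about to TCP level (the earlier silhouette agrees). I'll open, go about 14.5 mm deeper, still on the lid only, and grip again.

{"method": "send_rows", "body": {"plan": [[0, 0, -0.04, 0, 0, 0, 0.5], [0, 0, -0.04, 0, 0, 0, 0.5], [0, 0, -0.04, 0, 0, 0, 0.5], [0, 0, -0.04, 0, 0, 0, 0.5], [0, 0, -0.04, 0, 0, 0, 0.5]]}}

```text
time: 14.1
eef_pos: [0.5189, -0.0613, 0.1333]
ee_rot: [-0.001, 0.708, 0.707, 0.0]
contact_force: [-0.5, -0.0, -0.4]
opening: 0.0638
grasp_force: 0.0
```

{"method": "send_rows", "body": {"plan": [[0, 0, 0.03, 0, 0, 0, 0.5], [0, 0, 0.05, 0, 0, 0, 0.5], [0, 0, 0.069, 0, 0, 0, 0.5], [0, 0, 0.069, 0, 0, 0, 0.5]]}}

```text
time: 14.6
eef_pos: [0.5185, -0.0612, 0.0982]
ee_rot: [-0.001, 0.708, 0.707, -0.0]
contact_force: [0.4, -0.4, 0.3]
opening: 0.0639
grasp_force: 0.0
```

Run:
```python
from h import *
st()
for n,(x0,x1,y0,y1) in(("scene",(252,314,216,260)),("side",(290,350,240,296))):
    im=ctrl.get_image(n)[:,:,::-1];cv2.imwrite(f"pics/{n}8.png",im)
    h=cv2.cvtColor(im,cv2.COLOR_BGR2HSV)
    for r in range(y0,y1,2):
        s=''
        for c in range(x0,x1):
            H,S,V=h[r,c].astype(int)
            s+= '#' if V<60 else 'g' if 35<H<85 and S>80 else 'b' if S>100 and V<150 else 'O' if S>100 else '.' if V>110 else '-'
        print(n,r,s)
```

```text
t 14.6 p [ 0.5185 -0.0612  0.0982] z [-0.002   0.0017 -1.    ] y [ 1.     -0.0013 -0.002 ] F [ 0.3875 -0.3765  0.2889] open 0.0638996244540462 0.0 q [-0.3612  0.5999  0.5477  2.1704 -0.6229  0.5309  0.6592]
scene 216 #############################--------##-###################-##
scene 218 #####################--.-####---------#--###############-#----
scene 220 #####################-...-###--------##--#######--.--##-##----
scene 222 ####################--....-###--------###########-..-###-#----
scene 224 ####################--.....####----#-############-.--###------
scene 226 --#################----....-####----############--.--#--------
scene 228 -----###########--------.....-####--##---#######--.--##-------
scene 230 --------######--..------......-#################--.--######--.
scene 232 --------######-...------......-#################--.--######-..
scene 234 --------######-...------...----b-b##############--.-#######-..
scene 236 ........-#####-......--bbbbbbbbgggggbbbb########--.-#########-
scene 238 ........-#####-...--bbbbggg-bbb----ggbbbb#####################
scene 240 .......
[... 1972 characters left out ...]

side 276 ###################bbbbbbbbbbbbgggggbbbbbb####--...--#######
side 278 #####################bbbbbbbbbbbbbbbbbbb#######-....-#######
side 280 OObbbbbb################bbbbbbbbbbb############-....--######
side 282 OOOOOOOOOObbbbb-################################-----#######
side 284 OOOOOOOOOOOOOOOOObb#########################################
side 286 OOOOOOOOOOOOOOOOOOO-#######################-################
side 288 bbOOOOOOOOOOOOOOOO...--################--...-###############
side 290 bbbbbbbbbbOOOOOOOO........---------..........bbb############
side 292 -bbbbbbbbbbbbbbbb............OOOOOOOO........OOOOOObbbbbb###
side 294 bb#######bbbbbbbb........OOOOOOOOOOOOOO......OOOOOOOOOOOOOOb
```

Run:
```python
from h import *
print(tri(ray("scene",(268.5,248)),ray("side",(340.5,282.5))),tri(ray("scene",(303,237)),ray("side",(297.5,272))))
```

```text
(array([ 0.4861, -0.0622,  0.1052]), np.float64(0.0026712530896266244)) (array([ 0.5627, -0.0616,  0.1054]), np.float64(0.0034545437802197083))
```

{"method": "send_rows", "body": {"plan": [[0, 0, 0, 0, 0, 0, -1], [0, 0, 0, 0, 0, 0, -1], [0, 0, 0, 0, 0, 0, -1], [0, 0, 0, 0, 0, 0, -1], [0, 0, 0, 0, 0, 0, -1]], "grip_force": 40}}

```text
time: 15.32
eef_pos: [0.5196, -0.0614, 0.0999]
ee_rot: [-0.0, 0.708, 0.707, 0.001]
contact_force: [-2.1, 0.2, 7.0]
opening: 0.0417
grasp_force: 40.2
```

Gripped on the lid alone: the tips sit about 89 mm up the jar and the label ends at 68. Now lift.

{"method": "send_rows", "body": {"plan": [[0, 0, -0.02, 0, 0, 0, -1], [0, 0, -0.06, 0, 0, 0, -1], [0, 0, -0.12, 0, 0, 0, -1], [0, 0, -0.2, 0, 0, 0, -1], [0, 0, -0.28, 0, 0, 0, -1], [0, 0, -0.32, 0, 0, 0, -1], [0, 0, -0.32, 0, 0, 0, -1], [0, 0, -0.32, 0, 0, 0, -1]]}}

```text
time: 16.32
eef_pos: [0.5183, -0.061, 0.2583]
ee_rot: [-0.001, 0.707, 0.707, 0.0]
contact_force: [0.2, -0.2, -1.7]
opening: 0.0417
grasp_force: 40.9
```

Run:
```python
from h import *
st();row([.508,-.150,.262],down(-55));row([.508,-.150,.262],down(-57),np.array([.508,-.245,.262]),down(0))
row([.508,-.243,.262],down(-113),np.array([.508,-.15,.262]),down(-55))
for n in("scene","side"):cv2.imwrite(f"pics/{n}9.png",ctrl.get_image(n)[:,:,::-1])
```

```text
t 16.325 p [ 0.5183 -0.061   0.2583] z [-0.0018  0.0019 -1.    ] y [ 1.     -0.0007 -0.0018] F [ 0.1765 -0.2365 -1.7056] open 0.0417262944652854 40.874746441841125 q [-0.5756  0.3794  0.8021  2.0496 -0.362   0.857   0.4326]
row [-0.178 -0.02  -0.008 -0.002 -0.001  0.611]
row [0.19  0.    0.    0.    0.    0.633]
row [-0.107  0.152  0.     0.     0.     0.644]
```

{"method": "send_rows", "body": {"plan": [[-0.03, -0.003, 0, 0, 0, 0.1, -1], [-0.06, -0.006, 0, 0, 0, 0.2, -1], [-0.09, -0.01, 0, 0, 0, 0.3, -1], [-0.12, -0.013, 0, 0, 0, 0.4, -1], [-0.15, -0.016, 0, 0, 0, 0.5, -1], [-0.178, -0.02, 0, 0, 0, 0.611, -1], [-0.178, -0.02, 0, 0, 0, 0.611, -1], [-0.178, -0.02, 0, 0, 0, 0.611, -1]]}}

```text
time: 17.42
eef_pos: [0.5089, -0.1498, 0.2584]
ee_rot: [-0.001, 0.953, 0.302, -0.0]
contact_force: [-0.8, 0.5, -1.2]
opening: 0.0419
grasp_force: 40.8
```

{"method": "send_rows", "body": {"plan": [[-0.02, 0.025, 0, 0, 0, 0.11, -1], [-0.04, 0.05, 0, 0, 0, 0.22, -1], [-0.055, 0.075, 0, 0, 0, 0.33, -1], [-0.075, 0.1, 0, 0, 0, 0.43, -1], [-0.09, 0.13, 0, 0, 0, 0.54, -1], [-0.107, 0.152, 0, 0, 0, 0.644, -1], [-0.107, 0.152, 0, 0, 0, 0.644, -1], [-0.107, 0.152, 0, 0, 0, 0.644, -1]]}}

```text
time: 18.42
eef_pos: [0.509, -0.2423, 0.2585]
ee_rot: [-0.002, 0.98, -0.197, -0.0]
contact_force: [-0.6, -0.2, -1.7]
opening: 0.0421
grasp_force: 40.9
```

Run:
```python
from h import *
o=st();P=np.array(o["eef_pos"]);row([.508,-.243,.2307],down(-113))
f=P-[0,0,.0877]
for n in("scene","side"):
    im=ctrl.get_image(n)[:,:,::-1];cv2.imwrite(f"pics/{n}10.png",im)
    h=cv2.cvtColor(im,cv2.COLOR_BGR2HSV)
    a=proj(n,f);b=proj(n,f+[0,0,.105]);print(n,"foot",a,"lid",b)
    for r in range(int(b[1])-6,int(a[1])+12,2):
        s=''
        for c in range(int(a[0])-28,int(a[0])+28):
            H,S,V=h[r,c].astype(int)
            s+= '#' if V<60 else 'g' if 35<H<85 and S>60 else 'b' if S>100 and V<150 else 'O' if S>100 else '.' if V>110 else '-'
        print(n,r,int(a[0])-28,s)
```

```text
t 18.425 p [ 0.509  -0.2423  0.2585] z [-0.0004  0.0031 -1.    ] y [-0.3871 -0.922  -0.0028] F [-0.6351 -0.2045 -1.7295] open 0.04211178354756952 40.906357169151306 q [-0.4419  0.6813  1.2796  1.9709 -0.753   1.0855 -0.7938]
row [-0.001  0.002  0.056 -0.002  0.001  0.002]
scene foot [338.8218 253.668 ] lid [341.6808 192.7939]
scene 186 310 ##-..........-######--#######--..--########----#########
scene 188 310 #--..........-#######-#######--..--########---##########
scene 190 310 #-...........-########bbbb-gg-...-#########---##########
scene 192 310 #--..........-######bbbbbbbb--...-#########----#########
scene 194 310 ###-.........-#######bbbbbb-g-...-#########-.-b#########
scene 196 310 ####--.......-#########bbbbb--...-########----##########
scene 198 310 #####-.......-#############b--...-########----##########
scene 200 310 ######-......-###############-...-########---####----...
scene 202 310 --#####--...-################-....--------..-##-........
scene 204 310 ---#####-...-################--...........--###-........
scene 206 310 ----#####-..-###################---###########--
[... 3941 characters left out ...]

side 184 336 ###############-gggg...............gbOO..-##############
side 186 336 ################gggg................OOO..------#########
side 188 336 ###############--ggg................OOO..---------------
side 190 336 ###---#########--.bb...............bOO..--#######-------
side 192 336 ###############---..OOOOOOOOOOOOOOOOO..--###############
side 194 336 ################---.....OOOOOOOOOO...---################
side 196 336 #####-############-----...........-----#################
side 198 336 ####################----------------####################
side 200 336 ########################################################
side 202 336 ########################################################
```

```bash
cat > edge.py <<'E'
from h import *
def cyl(n,px,c,r=.021):
    o,d=ray(n,px);u=o[:2]-c[:2];a=d[:2]@d[:2];b=u@d[:2];D=b*b-a*(u@u-r*r)
    if D<0:return None
    t=(-b-np.sqrt(D))/a;q=(o+t*d)[:2]-c[:2];return np.degrees(np.arctan2(q[1],q[0]))
if __name__=="__main__":
    c=np.array([.509,-.2423,0])
    S=cv2.imread("pics/scene10.png").astype(int);D=cv2.imread("pics/side10.png").astype(int)
    for n,I,rows,x0,x1 in(("scene",S,range(228,248,4),324,360),("side",D,range(168,190,4),349,381)):
        for r in rows: print(n,r,x0,"G",(2*I[r,x0:x1,1]-I[r,x0:x1,0]-I[r,x0:x1,2])//2,"\n   R-B",I[r,x0:x1,2]-I[r,x0:x1,0],"\n   V",I[r,x0:x1].sum(1)//3)
E
python3 edge.py
```

```text
scene 228 324 G [ 4  3  3  2  4  5 10 10 10 10 15 23 21 10  2  2  1  1  1  2  3  3  1  3
  3  2  3  5 14 27 29 18  8  1 -1 -1] 
   R-B [22 21 19 13 18 39 55 60 61 57 46 18  3  6  7  8 10  8  9  8  9  8  9 10
 10 10 11  8  4 -3 -5  3  5  5  5  7] 
   V [128 127 126 129 136 133 132 135 138 141 126 106 110 130 143 147 145 144
 144 149 148 149 151 157 160 161 163 156 130  91  76  92 120 138 146 147]
scene 232 324 G [ 7  6  5  3  3  7 10 11 10 12 15 22 17  7  2  2  3  2  3  0  1  3  2  2
  1  1  0  7 19 30 30 14  4  0  1  0] 
   R-B [30 31 28 18 21 42 56 61 64 62 52 17  3  7  7  7  9  7  9  9 10 10 11 11
  9  7  7  7  4 -4 -4  1  6  5  5  6] 
   V [173 175 169 156 142 133 132 139 139 142 129 104 110 127 133 141 146 147
 143 146 158 169 172 166 148 127 129 135 114  81  72  98 127 141 146 149]
scene 236 324 G [ 7  7  6  4  4  8 11 12 12 12 18 22 14  5  2  0  0  1  1  2  2  1  2  1
  1  2  2  7 19 30 23  9  0  0  0  0] 
   R-B [32 30 26 16 21 44 57 61 62 57 39 11  4  7  9  9  9  9  9  9 10  9 10 10
  9 10  8  7  1 -6 -2  4  5  5  5  7] 
   V [172 172 165 153 143 132 133 135 141 134 118 104 1
[... 2374 characters left out ...]
[-2  1  5 18 30 37 29 17  7  3  4  2  3  3  0  3  2  1  3  3  7 12 22 22
 17 13  8  5  1 -2  0  2] 
   R-B [ 0  6  8  9 -3 -9  0  9 12 14 17 20 16 13 11 10 13 11 11 11 12 12 26 61
 78 71 43 14  4 -4 -3 -2] 
   V [ 47  52  59  58  55  55  78 113 145 151 165 181 180 169 159 157 161 157
 155 159 161 145 118 119 131 134 137 130  89  53  41  39]
side 188 349 G [-3 -2  3 10 21 26 24 15  8  4  2  4  3  2  3  1  1  2  0  3  6 14 22 17
 15 12  7  1 -2 -3  0  1] 
   R-B [ 1  0  5 18 27 19 10 13 16 15 16 18 15 11 10 10  7 11  9 15 13 16 34 71
 79 66 38 10 -1  0 -1 -2] 
   V [ 39  48  59  75  79  83  91 123 152 155 169 183 180 161 147 144 147 147
 144 147 149 135 117 123 132 130 122 109  81  72  69  71]
```

Run:
```python
from edge import *
from scipy.optimize import least_squares
zc=lambda n,px,c:ray(n,px)
def f(c):
    r=[]
    for n,row_,m in(("side",176,364.7),("scene",240,340.2)):
        # axis column at that row
        a=[proj(n,[c[0],c[1],z]) for z in(.17,.25)];t=(row_-a[0][1])/(a[1][1]-a[0][1]);r.append(a[0][0]+t*(a[1][0]-a[0][0])-m)
    return r
c=least_squares(f,[.509,-.242]).x;print("jar centre",c)
for cc in(c,np.array([.509,-.2423])):
    a=np.mean([cyl("scene",p,cc) for p in((335.3,228),(335.2,232),(335,236),(334.6,240),(334.4,244))])%360
    b=np.mean([cyl("side",p,cc) for p in((371.5,168),(371.6,172),(371.5,176),(371.5,180),(371.5,184))])%360
    p1=np.mean([cyl("side",p,cc) for p in((356.6,172),(356.3,176),(356,180))])%360
    p2=[cyl("scene",p,cc) for p in((352.1,232),(352,236),(351.8,240))]
    print("ends",a,b,"back mid",(a+b)/2,"front",(a+b)/2-180,"inner",p1,p2)
o=ctrl.get_obs();print("tool y ang",np.degrees(np.arctan2(*rq(o).as_matrix()[[1,0],1])))
```

```text
jar centre [ 0.5104 -0.2424]
ends 207.4194783829833 142.6061160604623 back mid 175.0127972217228 front -4.987202778277208 inner 64.46603772229655 [np.float64(-71.25267584692158), np.float64(-70.18426382045295), np.float64(-69.93423874200465)]
ends 210.79717530924106 138.4486648476658 back mid 174.62292007845343 front -5.377079921546567 inner 59.35945327263864 [np.float64(-64.71596311340159), np.float64(-63.37268499691584), np.float64(-63.05397030821283)]
tool y ang -112.83008716141539
```

{"method": "send_rows", "body": {"plan": [[-0.004, 0.011, 0.02, 0, 0, 0.037, -1], [-0.004, 0.011, 0.04, 0, 0, 0.037, -1], [-0.004, 0.011, 0.056, 0, 0, 0.037, -1], [-0.004, 0.011, 0.056, 0, 0, 0.037, -1], [-0.004, 0.011, 0.056, 0, 0, 0.037, -1], [-0.004, 0.011, 0.056, 0, 0, 0.037, -1], [-0.004, 0.011, 0.056, 0, 0, 0.037, -1], [-0.004, 0.011, 0.056, 0, 0, 0.037, -1]]}}

```text
time: 19.52
eef_pos: [0.5049, -0.2477, 0.2311]
ee_rot: [-0.001, 0.974, -0.228, 0.0]
contact_force: [-0.4, 0.1, -1.3]
opening: 0.0417
grasp_force: 40.9
```

Run:
```python
from edge import *
o=st();P=np.array(o["eef_pos"]);print("tool y ang",np.degrees(np.arctan2(*rq(o).as_matrix()[[1,0],1])))
f=P-[0,0,.0877];an=np.linspace(0,6.28,60)
for n in("scene","side"):
    im=ctrl.get_image(n)[:,:,::-1];cv2.imwrite(f"pics/{n}11.png",im)
    for z in(0,.105): 
        q=np.array([proj(n,f+[.022*np.cos(t),.022*np.sin(t),z]) for t in an]);print(n,z,"pred",q.min(0),q.max(0))
    h=cv2.cvtColor(im,cv2.COLOR_BGR2HSV);a=proj(n,f);b=proj(n,f+[0,0,.105])
    for r in range(int(b[1])-6,int(a[1])+14,1):
        if int(b[1])+14<r<int(a[1])-14 and r%6: continue
        s=''
        for c in range(int(a[0])-24,int(a[0])+24):
            H,S,V=h[r,c].astype(int)
            s+= '#' if V<60 else 'g' if 35<H<85 and S>60 else 'b' if S>100 and V<150 else 'O' if S>100 else '.' if V>110 else '-'
        print(n,r,int(a[0])-24,s)
```

```text
t 19.525 p [ 0.5049 -0.2477  0.2311] z [ 0.0004  0.0015 -1.    ] y [-0.4436 -0.8962 -0.0015] F [-0.3641  0.1163 -1.3131] open 0.04170432932073888 40.920538902282715 q [-0.412   0.7147  1.2549  2.0016 -0.8041  1.048  -0.8012]
tool y ang -116.33425222030652
scene 0 pred [324.4839 263.9402] [351.8915 277.7573]
scene 0.105 pred [326.5834 205.2399] [355.4059 217.3282]
scene 205 314 ####-...-##############--...-########-..........
scene 206 314 #####-..-##############--..--########-..........
scene 207 314 #####----###########-bb--..--########-..........
scene 208 314 -#####--##########bbbb---..--########-.......---
scene 209 314 --###############bbbb-g-...-#########-......----
scene 210 314 --##############bbbbbb---..-#########-.--..-----
scene 211 314 --#############bbbbbbbb-...-#########-.-----#---
scene 212 314 --##############bbbbbb--...-########--.-bb-###--
scene 213 314 -#-##############bbbbb--...-########--.-bb-#####
scene 214 314 #################bbbbb--...-########--.-bb######
scene 215 314 ###################bbbb-...-########--.--##-----
scene 216 314 ##-#-################b--...
[... 5361 characters left out ...]
OOOOObbb##########
side 207 343 #############----.....OOOOOOOOOOOOOOObb#########
side 208 343 ##############-----.....OOOOOOOOOOOOOOOb########
side 209 343 ###############------..OOOOOOOOOOOOOOOObb#######
side 210 343 ##################----.OOOOOOOOOOOOOOOOOb#######
side 211 343 #####################-bOOOOOOOOOOOOOOOOObb######
side 212 343 #####################bOOOOOOOOOOOOOOOOOOOb######
side 213 343 #####################bOOOOOOOOOOOOOOOOOOOb######
side 214 343 #####################bOOOOOOOOOOOOOOOOOOOb######
side 215 343 ####################bbOOOOOOOOOOOOOOOOOOOOb#####
side 216 343 #####################bOOOOOOOOOOOOOOOOOOOOb#####
side 217 343 #####################bOOOOOOOOOOOOOOOOOOOOb#####
```

{"method": "send_rows", "body": {"plan": [[0, -0.002, -0.002, 0, 0, 0, -1], [0, -0.002, -0.002, 0, 0, 0, -1], [0, -0.002, -0.002, 0, 0, 0, -1], [0, -0.002, -0.002, 0, 0, 0, -1], [0, -0.002, -0.002, 0, 0, 0, -1], [0, -0.002, -0.002, 0, 0, 0, -1], [0, -0.002, -0.002, 0, 0, 0, -1], [0, -0.002, -0.002, 0, 0, 0, -1]]}}

```text
time: 20.62
eef_pos: [0.5053, -0.2468, 0.2319]
ee_rot: [-0.001, 0.974, -0.228, -0.0]
contact_force: [0.8, 0.1, -1.5]
opening: 0.0421
grasp_force: 40.9
```

Run:
```python
from h import *
o=st();print(np.abs(o["joint_vel"]).max())
a=cv2.imread("pics/scene0.png").astype(int);b=ctrl.get_image("scene")[:,:,::-1].astype(int)
for n,(x0,x1,y0,y1) in dict(shaker=(232,258,258,310),short=(309,336,228,285),glass=(280,318,318,370),phone=(410,445,205,250),tamper=(210,240,225,275)).items(): print(n,np.abs(a-b)[y0:y1,x0:x1].mean())
print(ctrl.sign_off())
```

```text
t 20.625 p [ 0.5053 -0.2468  0.2319] z [ 0.      0.0016 -1.    ] y [-0.4437 -0.8962 -0.0014] F [ 0.8116  0.0517 -1.5462] open 0.04214336848866962 40.9204638004303 q [-0.4145  0.7139  1.2561  2.0008 -0.8024  1.0495 -0.8042]
0.002521677368488888
shaker 19.594428007889547
short 16.03985271821529
glass 5.3917004048583
phone 2.1752380952380954
tamper 4.280888888888889
the job is handed in; nothing more can be done
None
```

I stood the tall jar upright in its lane, let go for about two seconds to settle, then retook it by the lid alone and handed in at 20.6 s with it held still before the lens. By camera measurement it is 15 cm away, level and centred, with the label facing within a degree or two. The first attempt to retake it closed on air just above the lid. No contact with the neighbours, phone, tripod, shot glass or tamper was felt, but I didn't confirm the two neighbours' final places: their image areas differed from the start and I didn't find out why.

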